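# Snap the draw hook onto the slide table's eye and draw the table out

### The arm

A 6-joint arm with a two-finger parallel gripper is mounted at the origin on the work surface; the furniture and walls round the work are solid. World frame = base frame: x ahead of the robot, y to its left, z up, the work surface at z = 0. Lengths are in m, angles in degrees, forces in N, time in s.
With the tool pointing down it reaches from about 0.325 to 0.85 m from the base axis. Payload 15.5 kg.
Tool frame: the origin (TCP) lies at the very end of the fingers, on their centre line; the grasp point (between the pads) lies arm.grip_depth behind it (arm.grip_depth is the distance from the TCP to the grasp point, in m); z points along the fingers, y is the line along which they close (so a half turn about z gives the same grasp; the last joint's range is limited). The gripper opens to 91 mm and grips with 3 to 60 N. Pads are 32 mm wide; open, the fingers measure 118 mm over their backs; the gripper's body (76 mm by 178 mm) begins 60 mm behind the grasp point.
Start: joints at [-81.79, 28.281, 77.091, -0, 74.628, -5.472], TCP at [0.148, -0.607, 0.214] pointing down, gripper open.
Joint ranges: [-166.48, 166.48], [-47.26, 123.95], [12.59, 153.08], [-70.14, 250.14], [6.76, 159.57], [-176.63, 176.63]. Speed limits (degrees/s): [108.29, 108.29, 147.25, 172.46, 172.46, 172.46].

### API

Orientations are given as a 3x3 rotation matrix whose columns are the frame's x, y, z axes.
In Python, from rig import arm gives the robot as it stands. Calls block until the motion is done:
- arm.move_to(position, orientation): joint-space move of the TCP to a pose.
- arm.move_l(position, orientation=None, feed=0.15): straight line of the TCP; orientation=None keeps the orientation; feed is the mean speed in m/s.
- arm.move_joints(angles): joint-space move.
- arm.grip(opening): finger opening in m; the grip force is fixed at half the most; returns when the fingers have stopped.
- arm.sleep(seconds).
- arm.solve_ik(position, orientation): joint angles nearest the present ones, or None.
- arm.snapshot(name): name is "scene" or "top" or "wrist"; returns the picture (384x512x3 uint8, red, green, blue); there is no depth.
- arm.get_calibration(name): a dict with "intrinsics" (3x3 intrinsics, pixels), "k1" (the pictures are not rectified: a ray, as slopes to the right and down, at radius r is drawn at 1 + k1 r^2 times it, then the intrinsics apply), "cam_to_world" (4x4, takes a point from camera to world coordinates). Camera axes: x right, y down, z forward; pixel columns grow to the right and rows downward; lengths in m; the calibration is good to about 2 mm. A picture is of the moment at which its call begins: read the wrist's pose just before it. get_calibration takes no time and is no camera call; for the wrist camera it gives the pose at the moment of the call.
A pose or a line that the arm cannot do raises arm.Unreachable and nothing moves.
- arm.sign_off(): hands the job in; it is judged then, once.
Readings, each from a call of its own:
- arm.current_t(): time.
- arm.current_joint_positions(): joint angles.
- arm.current_dq(): joint speeds.
- arm.current_tau(): joint torques, N m.
- arm.current_ee_pos(): TCP position.
- arm.current_tool_rot(): TCP orientation.
- arm.current_force(): force on the tool from outside, world axes, zero at the start.
- arm.current_torque(): the same for the moment, N m.
- arm.current_width(): finger opening in m.
- arm.current_grasp_force(): force on a finger pad.
Only numpy, scipy, OpenCV 4.12 (cv2) and the standard library are available. Lean on these libraries where they do the work, as an engineer would, in place of code of your own. Each camera call takes 0.05 s, during which the arm holds its last target. There are 200 camera calls.

### The job

Pick up the draw hook by its handle and push its mouth onto the upright bar of the eye on the slide table until the spring gate snaps shut behind the bar (the table will first roll back to its stop). Then, by the hook alone, draw the table all the way out to its front stop, and leave the hook clipped on, let go and lying still. Work gently: never load the hook and table with more than 25 N, keep hand and arm off the table and what it carries, and do not disturb the other things on the bench.

Things in the scene. Friction and masses are not known exactly. Their poses are not given: they have to be found in the camera images.
- hook: Draw hook lying flat, 158 mm long, 0.25 kg. x: from handle to mouth, y left, z up; origin on the underside, mid grip. Black box handle 22 mm wide (y), 24 mm high, x = -45 to 25 mm. Ahead a steel fork (a U open to +x) of 12 mm round bar, centre line z = 6 mm, inner width 34 mm, outer 58 mm; inside bottom of the U at x = 45, tips at x = 113 mm. A gate closes the mouth.
- mouth (a point): Middle of the shut gate: x = 98, y = 0, z = 6 mm of the hook's frame; same axes. A bar 8 mm thick pushed in here opens the gate against its spring (about 4 to 9 N) and slips past its free end when its centre is near x = 63 mm; then the gate snaps shut behind it. The snapped-in bar is loose between gate (bar centre x = 90 mm in the hook's frame) and U bottom (x = 49 mm), where it stops hard.
- gate (a joint): Sprung gate of the hook, rad: an 8 mm thick bar, 34 mm long, lying across the mouth, pivoted on the left prong (y = +21 mm). 0 = shut; grows as it is pushed inward (towards the handle), at most 1.4; it does not open outward. The spring always drives it shut. It opens to about 1.1 (0.7 to 1.3) before the eye's bar slips past it.
- eye (a point): Middle of the upright bar of the draw eye on the slide table, 41 mm above the bench. Steel bar 8 mm in diameter, clear from z = 26 to 57 mm between two legs (z = 19 and about 66 mm) that run 85 mm back to the table's front plate (70 mm wide, top z = 75 mm). x points back towards the table: the way to push the hook. The table is drawn out in -x. z up.
- table (a point): Middle of the slide table's top, z = 24 mm; axes as the eye. Aluminium table 140 (x) x 130 mm with a finned engine cylinder (60 mm high) fixed on it. Slides along x with about 2 N drag and stays where left. At the start it stands 0 to 65 mm (not measured) before a hidden rubber back stop: pushed at the eye it rolls back to this stop first, and only then does the gate yield.
- slide_bed: Fixed bed of the slide: grey plate 250 x 130 mm with two steel rails, top z = 12 mm; origin on the bench under its centre; x as for the eye (back), y left, z up. With the table fully out, against its rubber front stop, the eye's bar stands at x = -220 mm in this frame.
- bolt: Bystander: small bolt standing on its head, 18 mm wide, 41 mm high; origin under its centre.
- spark_plug: Bystander: spark plug lying, 65 mm long, 18 mm high; origin under its centre.
- bearing: Bystander: ball bearing, 52 mm wide, 15 mm high; origin under its centre.

How it is judged:
By the outcome, as a careful person would: the job done as asked, in the order asked, and still so for the second after the job is handed in, with the robot touching nothing.
It also fails if it takes over 64 s, if anything falls off the work surface, if the arm or the gripper's body presses on something with over 40 N, if the wrist force passes 120 N, or if a joint passes its speed limit or range.

## Working session

There is one attempt and no reset: what is moved stays moved. The work goes in short steps, each a Python script; the robot and the scene stay as the last script left them, time stands still between calls to the robot, and variables do not carry over. Pictures are saved under pics/ and viewed, at most 13 in all, crops included, and the job is handed in when it is done.

```bash
mkdir -p pics; cat > h.py <<'E'
import numpy as np, cv2
from rig import arm
def save(name,f): cv2.imwrite('pics/'+f,cv2.cvtColor(arm.snapshot(name),cv2.COLOR_RGB2BGR))
def pix2w(c,uv,z):
    K=np.array(c['intrinsics']);T=np.array(c['cam_to_world'])
    d=np.array([(uv[0]-K[0,2])/K[0,0],(uv[1]-K[1,2])/K[1,1]]);s=d.copy()
    for _ in range(20): s=d/(1+c['k1']*(s@s))
    r=T[:3,:3]@np.array([s[0],s[1],1.]);o=T[:3,3]
    return o+r*(z-o[2])/r[2]
def w2pix(c,p):
    K=np.array(c['intrinsics']);T=np.array(c['cam_to_world'])
    q=T[:3,:3].T@(np.array(p)-T[:3,3]);s=q[:2]/q[2];s=s*(1+c['k1']*(s@s))
    return np.array([K[0,0]*s[0]+K[0,2],K[1,1]*s[1]+K[1,2]])
E
python3 - <<'E'
from h import *
a=arm.snapshot('top');b=arm.snapshot('scene')
for n,i in(('top',a),('scene',b)):
    cv2.imwrite(f'pics/{n}0.png',cv2.resize(i[:,:,::-1],(800,600),interpolation=cv2.INTER_CUBIC))
    c=arm.get_calibration(n);print(n,np.round(c['cam_to_world'],3),c['intrinsics'],c['k1'])
print(arm.grip_depth,arm.current_tool_rot(),arm.current_t())
E
```

```text
top [[-0.008 -0.988  0.152  0.418]
 [-1.     0.012  0.023 -0.048]
 [-0.025 -0.152 -0.988  0.991]
 [ 0.     0.     0.     1.   ]] [[383.6515281    0.         250.17183122]
 [  0.         383.6515281  195.12473783]
 [  0.           0.           1.        ]] 0.033554414767179616
scene [[ 0.507 -0.367  0.78  -0.249]
 [-0.862 -0.206  0.463 -0.486]
 [-0.009 -0.907 -0.42   0.467]
 [ 0.     0.     0.     1.   ]] [[444.83431288   0.         259.19097969]
 [  0.         444.83431288 195.96839243]
 [  0.           0.           1.        ]] 0.020658520095463963
0.0188 [[ 9.71628646e-01  2.36511635e-01 -1.42164106e-04]
 [ 2.36511653e-01 -9.71628095e-01  1.04082572e-03]
 [ 1.08036754e-04 -1.04491956e-03 -9.99999448e-01]] 0.1
```

View pics/top0.png

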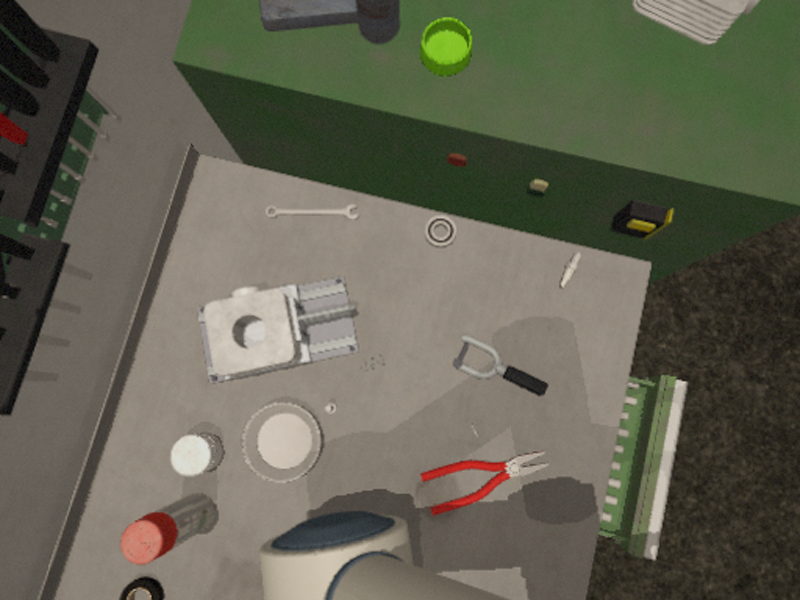

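View pics/scene0.png

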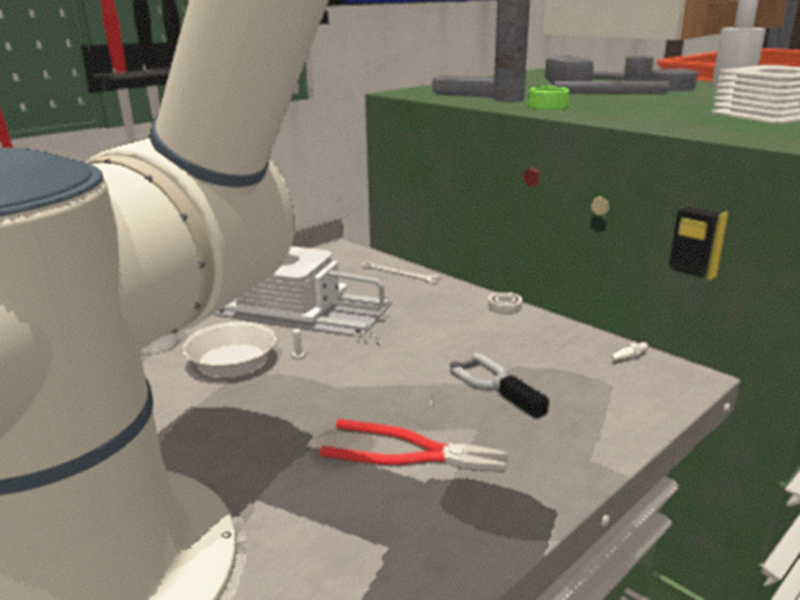

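The top view shows the table at about (250,335), the eye bar's end near (355,308), the hook with its handle near (525,380) and mouth at (462,350), the bolt at (330,408), the bearing at (440,231) and the plug at (570,270). I'll take an enlarged crop.

```bash
python3 - <<'E'
from h import *
i=arm.snapshot('top')[165:265,120:360,::-1]
# two stacked crops: left part and right part at 5x
L=cv2.resize(i[:,0:120],None,fx=6,fy=6,interpolation=cv2.INTER_CUBIC)[:,:]
L=cv2.resize(arm.snapshot('top')[170:250,120:240,::-1],None,fx=5,fy=5,interpolation=cv2.INTER_CUBIC)
R=cv2.resize(arm.snapshot('top')[205:260,280:360,::-1],None,fx=5,fy=5,interpolation=cv2.INTER_CUBIC)
o=np.zeros((600,800,3),np.uint8);o[:400,:600]=L
cv2.imwrite('pics/L.png',L);cv2.imwrite('pics/R.png',cv2.resize(R,None,fx=1.8,fy=1.8))
E
```

```text
(no output)
```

View pics/L.png

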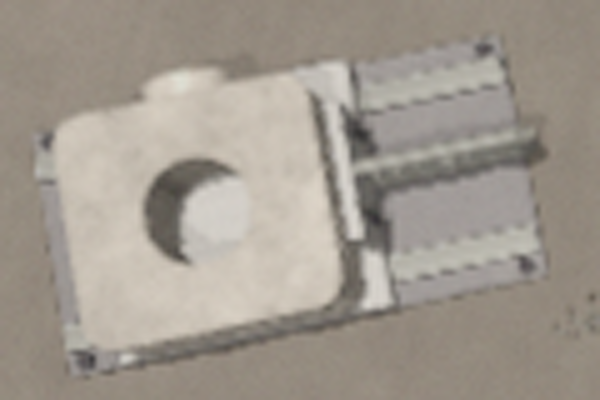

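View pics/R.png

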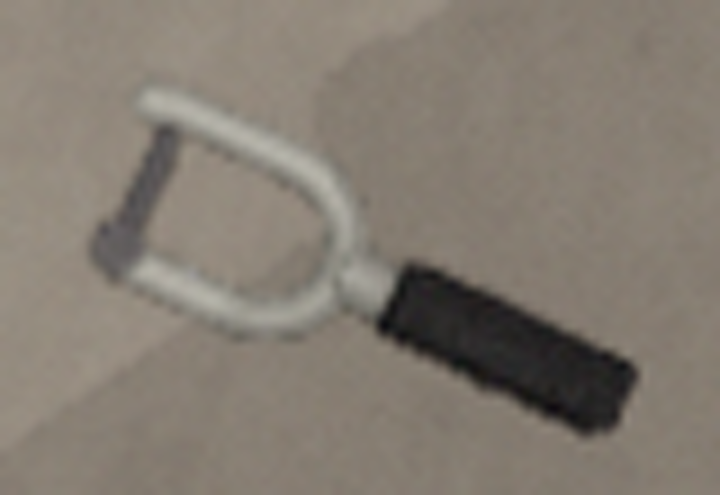

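Bed corners in the L crop are (497,38), (545,275), (72,375) and (38,130), with the eye's end at (535,137). In the R crop the handle corners are (408,262), (380,325), (637,368) and (600,435), with prong tips at (145,97) and (105,255).

```bash
python3 - <<'E'
from h import *
c=arm.get_calibration('top')
L=lambda u,v,z:pix2w(c,((u+.5)/5-.5+120,(v+.5)/5-.5+170),z)[:2]
R=lambda u,v,z:pix2w(c,((u+.5)/9-.5+280,(v+.5)/9-.5+205),z)[:2]
B=[L(*p,.012) for p in((497,38),(545,275),(72,375),(38,130))]
print('bed',np.round(B,4))
f=(B[0]+B[1])/2;b=(B[2]+B[3])/2;d=b-f
print('len',np.linalg.norm(d),'wid',np.linalg.norm(B[0]-B[1]),np.linalg.norm(B[2]-B[3]))
a=np.degrees(np.arctan2(d[1],d[0]));w=B[0]-B[1]+B[3]-B[2];print('yaw',a,'from width',np.degrees(np.arctan2(w[1],w[0])));
cen=(f+b)/2;print('cen',cen)
def inbed(p,a=a):
    t=np.radians(a);return np.array([[np.cos(t),np.sin(t)],[-np.sin(t),np.cos(t)]])@(p-cen)
e=L(535,137,.07);print('eye tip',e,inbed(e), 'plate leg root',inbed(L(365,172,.07)))
H=[R(*p,.018) for p in((408,262),(380,325),(600,435),(637,368))]
print('handle',np.round(H,4)); f=(H[0]+H[1])/2;b=(H[2]+H[3])/2
print(np.linalg.norm(f-b),np.linalg.norm(H[0]-H[1]),'yaw h',np.degrees(np.arctan2(*(f-b)[::-1])),'cen',(f+b)/2)
t=[R(145,97,.006),R(103,255,.006)];m=(t[0]+t[1])/2;g=(f+b)/2;print('tips',t,np.linalg.norm(t[0]-t[1]),m,'yaw2',np.degrees(np.arctan2(*(m-b)[::-1])), np.linalg.norm(m-b))
S=lambda u,v,z:pix2w(c,((u+.5)*.64-.5,(v+.5)*.64-.5),z)[:2]
for n,u,v,z in(('bolt',330,408,.03),('bear',440,231,.012),('plug',570,270,.009),('pl',500,480,.01)):print(n,S(u,v,z))
E
```

```text
bed [[0.6173 0.0554]
 [0.4935 0.0303]
 [0.4453 0.2711]
 [0.5716 0.2937]]
len 0.24411444181532604 wid 0.1263470237934169 0.12835840163143866
yaw 101.08828888344217 from width 10.81016707411702
cen [0.53194737 0.16264377]
eye tip [0.55621649 0.03055212] [-0.13429324  0.00158799] plate leg root [-0.05003171  0.00159733]
handle [[ 0.4679 -0.2126]
 [ 0.4505 -0.2042]
 [ 0.4199 -0.2634]
 [ 0.4382 -0.2745]]
0.06764909818640326 0.01933199370571874 yaw h 63.51128516948482 cen [ 0.44414756 -0.23867719]
tips [array([ 0.51607507, -0.1418436 ]), array([ 0.47124748, -0.12877445])] 0.04669384941552588 [ 0.49366128 -0.13530903] yaw2 64.20167361706082 0.1484363059626494
bolt [0.40272992 0.07232764]
bear [ 0.69423428 -0.10859335]
plug [ 0.62493376 -0.32212135]
pl [ 0.28909127 -0.19439749]
```

```bash
cat >> h.py <<'E'
CEN=np.array([0.532,0.1626]); BY=101.0; HY=64.0
def tool(yaw,flip,pitch=0.):  # hook yaw, pitch>0: nose up
    a=np.radians(yaw);x=np.array([np.cos(a),np.sin(a),0]);z=np.array([0,0,-1.])
    R=np.column_stack([x,np.cross(z,x),z])
    if flip: R=R@np.diag([-1,-1,1.])
    y=np.array([-np.sin(a),np.cos(a),0]);return cv2.Rodrigues(-y*np.radians(pitch))[0]@R
def bed(x,y=0.):
    a=np.radians(BY);return CEN+x*np.array([np.cos(a),np.sin(a)])+y*np.array([-np.sin(a),np.cos(a)])
E
python3 - <<'E'
from h import *
o=np.array([0.4485,-0.2297])
ok=[]
for fl in(0,1):
    ps=[([*o,.1],HY),([*o,.004],HY),([*bed(-.27),.04],BY),([*bed(-.10),.04],BY),([*bed(-.32),.04],BY)]
    q=[arm.solve_ik(np.array(p),tool(y,fl)) for p,y in ps]
    print(fl,[None if k is None else np.round(k,0) for k in q]); ok.append(all(k is not None for k in q))
fl=0 if ok[0] else 1
arm.grip(.06)
arm.move_to(np.array([*o,.1]),tool(HY,fl)); print(arm.current_t(), arm.current_force())
arm.move_l(np.array([*o,.005]),feed=.1); print(arm.current_force())
arm.grip(0.0);print(arm.current_width(),arm.current_grasp_force(),arm.current_force(),arm.current_t())
arm.move_l(np.array([*o,.06]),feed=.1);print(arm.current_width(),arm.current_force(),arm.current_torque(),arm.current_t())
save('wrist','w1.png');save('scene','s1.png')
a=cv2.imread('pics/w1.png');b=cv2.imread('pics/s1.png')[180:320,200:400]
o=np.zeros((384,712,3),np.uint8);o[:,:512]=a;o[:140,512:]=b;cv2.imwrite('pics/c1.png',o)
E
```

```text
0 [array([-34.,  27., 101.,  -0.,  51.,  -8.]), array([-34.,  37., 105.,  -0.,  38.,  -8.]), array([-16.,  38.,  91.,  -0.,  51., -27.]), array([  1.,  36.,  97.,  -0.,  47., -10.]), array([-20.,  39.,  88.,  -0.,  53., -31.])]
1 [array([-34.,  27., 101.,  -0.,  51., 172.]), array([-34.,  37., 105.,  -0.,  38., 172.]), array([-16.,  38.,  91.,  -0.,  51., 153.]), array([  1.,  36.,  97.,  -0.,  47., 170.]), array([-20.,  39.,  88.,  -0.,  53., 149.])]
2.7 [-1.27971924  0.39681151 -0.04632262]
[1.03680946 0.56523112 1.05954828]
0.021649426328597492 29.98614013195038 [ 0.57265313 -0.30556897  1.46872667] 4.4667
0.021857316829230276 [-0.20898983 -0.6675165  -4.02305426] [-0.08072409 -0.02268159 -0.05108353] 5.1667
```

View pics/c1.png

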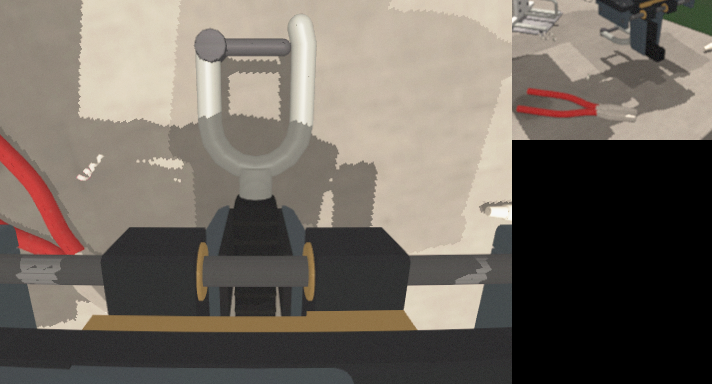

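Wrist view: the hook is held straight, gate centre at about (250,47), pivot at (211,45), right prong tip at (302,22).

```bash
python3 - <<'E'
from h import *
c=arm.get_calibration('wrist');T=np.array(c['cam_to_world']);R=arm.current_tool_rot();p=arm.current_ee_pos()
print('cam in tool',R.T@(T[:3,3]-p), 'tcp',p)
for n,u,v,z in(('gate',250,47,.061),('piv',211,45,.065),('tipR',303,16,.061),('Ubot',256,150,.061)): print(n,np.round(R.T@(pix2w(c,(u,v),z)-p),4))
arm.move_to(np.array([*bed(-.30),.06]),tool(BY,0)); 
arm.move_l(np.array([*bed(-.28),.040]),feed=.1);print(arm.current_t(),arm.current_force())
save('wrist','w2.png');c=arm.get_calibration('wrist')
for x in(-.22,-.13,-.05):print(x,w2pix(c,[*bed(x),.066]))
print('mouth pix',w2pix(c,[*bed(-.28+.098),.041]))
a=cv2.imread('pics/w2.png');b=arm.snapshot('top')[170:270,120:320,::-1];s=arm.snapshot('scene')[140:240,150:350,::-1]
o=np.zeros((384,712,3),np.uint8);o[:,:512]=a;o[:100,512:]=b;o[110:210,512:]=s;cv2.imwrite('pics/c2.png',o)
E
```

```text
cam in tool [ 7.27059370e-02 -1.36047831e-04 -1.69101646e-01] tcp [ 0.44810465 -0.22944416  0.0593464 ]
gate [ 0.0967 -0.0025 -0.0016]
piv [ 0.0971 -0.0204 -0.0056]
tipR [ 0.1104  0.0222 -0.0017]
Ubot [ 0.0477  0.0004 -0.0016]
6.425 [ 1.09025164 -1.09434417 -1.70501089]
-0.22 [255.81992865 128.6922644 ]
-0.13 [ 255.65304537 -112.54200135]
-0.05 [ 255.41935299 -329.80016072]
mouth pix [255.59682028  43.39488741]
```

View pics/c2.png

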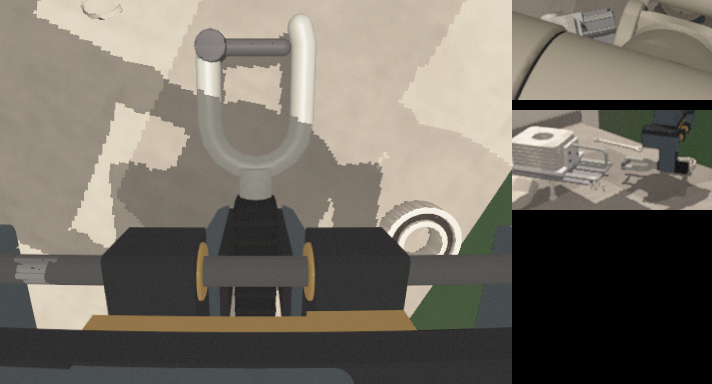

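The eye is still just out of the wrist's view; the hook is aligned with the bed axis. Pushing gently in steps, watching the force.

```bash
cat > push.py <<'E'
from h import *
import sys
d=np.array([np.cos(np.radians(BY)),np.sin(np.radians(BY))])
R=tool(BY,0)
def go(x0,x1,z=.040,step=.003,feed=.04,lim=13,base=0.,drop=True,y=0.,n=1):
    s=np.sign(x1-x0);x=x0;pk=0;log=[]
    while (x1-x)*s>1e-6:
        x=x+s*min(step,abs(x1-x)); arm.move_l(np.array([*bed(x,y),z]),R,feed=feed)
        F=arm.current_force();f=-(F[:2]@d)*s-base;lat=F[:2]@[-d[1],d[0]]
        log.append((round(x,4),round(f,1),round(lat,1),round(F[2],1)))
        pk=max(pk,f)
        if abs(f)>lim or np.hypot(f,lat)>lim+3: print('LIMIT');break
        if drop and pk>4.5 and f<1.5: print('DROP');break
    print(*log,sep='\n');print(arm.current_t());return x,log
E
python3 - <<'E'
from push import *
arm.move_l(np.array([*bed(-.252),.040]),R,feed=.08)
f0=-(arm.current_force()[:2]@d);print('base',f0)
x,_=go(-.252,-.21,base=f0,step=.006,feed=.06)
save('wrist','w3.png');save('scene','s3.png')
a=cv2.imread('pics/w3.png');s=cv2.resize(cv2.imread('pics/s3.png')[140:240,150:310],None,fx=1.8,fy=1.8)
o=np.zeros((384,800,3),np.uint8);o[:,:512]=a;o[:180,512:]=s;cv2.imwrite('pics/c3.png',o)
E
```

```text
base 0.06150688727784939
(np.float64(-0.246), np.float64(-0.6), np.float64(0.3), np.float64(-3.1))
(np.float64(-0.24), np.float64(0.0), np.float64(0.0), np.float64(-3.8))
(np.float64(-0.234), np.float64(0.3), np.float64(-0.4), np.float64(-4.1))
(np.float64(-0.228), np.float64(-0.4), np.float64(0.2), np.float64(-3.1))
(np.float64(-0.222), np.float64(-0.8), np.float64(-0.5), np.float64(-3.5))
(np.float64(-0.216), np.float64(-0.2), np.float64(0.7), np.float64(-4.7))
(np.float64(-0.21), np.float64(-0.2), np.float64(0.0), np.float64(-3.8))
8.825
```

View pics/c3.png

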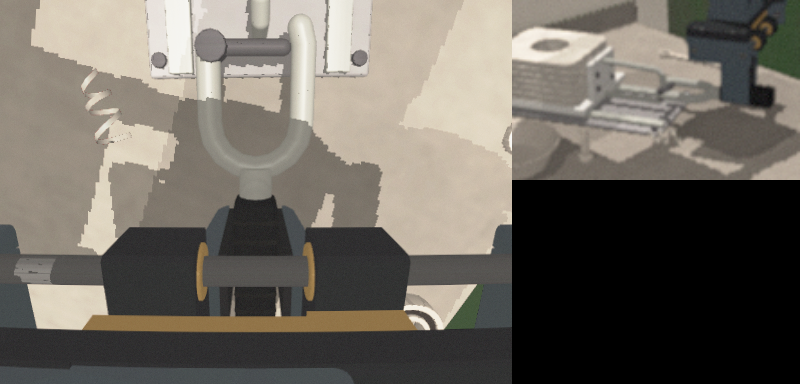

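The eye's end shows at (261,28) and the bed's front corners at (150,78) and (372,76), about 2.5 mm right of the fork's axis. I'll shift by that and push on.

```bash
python3 - <<'E'
from push import *
c=arm.get_calibration('wrist');
a=np.radians(BY);M=np.array([[np.cos(a),np.sin(a)],[-np.sin(a),np.cos(a)]])
for n,u,v,z in(('eye',261,28,.068),('bl',150,78,.012),('br',372,76,.012)):print(n,M@(pix2w(c,(u,v),z)[:2]-CEN))
arm.move_l(np.array([*bed(-.21,-.0025),.040]),R,feed=.04)
x,_=go(-.21,-.11,step=.004,feed=.05,y=-.0025)
save('wrist','w4.png')
print(x)
E
```

```text
eye [-0.10973161 -0.00208093]
bl [-0.12507869  0.06005045]
br [-0.12395794 -0.06642346]
DROP
(np.float64(-0.206), np.float64(4.3), np.float64(0.5), np.float64(-3.2))
(np.float64(-0.202), np.float64(6.1), np.float64(1.2), np.float64(-3.1))
(np.float64(-0.198), np.float64(4.9), np.float64(1.0), np.float64(-3.0))
(np.float64(-0.194), np.float64(5.2), np.float64(2.7), np.float64(-1.3))
(np.float64(-0.19), np.float64(3.3), np.float64(4.5), np.float64(-1.1))
(np.float64(-0.186), np.float64(1.3), np.float64(5.8), np.float64(-1.9))
10.675
-0.18599999999999997
```

View pics/w4.png

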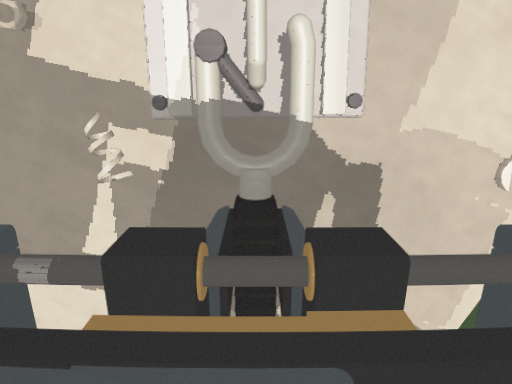

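The gate is open to about 0.9 rad with the bar at (257,78), not yet past it (gate tip at (258,105)). Pushing on.

```bash
python3 - <<'E'
from push import *
x=-.186
while x<-.155:
    x+=.002;arm.move_l(np.array([*bed(x,-.0025),.040]),R,feed=.03)
    F=arm.current_force();f=-F[:2]@d;l=F[:2]@[-d[1],d[0]];print(round(x,4),np.round([f,l,F[2]],1))
    if abs(f)>14 or abs(l)>14 or (abs(l)<1.5 and abs(f)<2.5): break
save('wrist','w5.png');print(arm.current_t())
E
```

```text
-0.184 [ 2.2  5.9 -4.8]
-0.182 [ 2.1  4.3 -3.1]
-0.18 [ 1.5  5.3 -2.8]
-0.178 [ 0.1  5.  -3.1]
-0.176 [ 0.7  5.3 -2.3]
-0.174 [ 0.3  5.  -2.7]
-0.172 [-1.1  5.4 -1.5]
-0.17 [-1.4  4.6 -0.4]
-0.168 [-2.2  4.1  0.5]
-0.166 [-0.6 -0.1 -3.4]
13.275
```

View pics/w5.png

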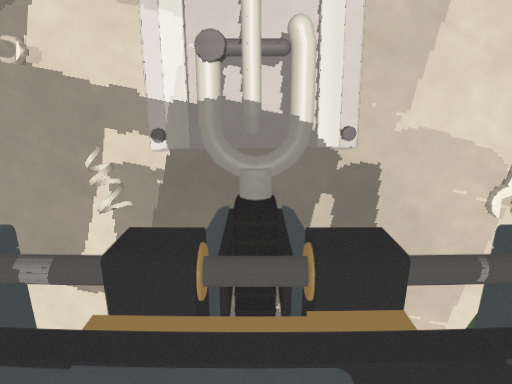

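The gate has snapped shut behind the bar: gate at (250,47), bar at about (252,125) inside the U. Now draw out.

```bash
python3 - <<'E'
from push import *
x,_=go(-.166,-.206,step=.008,feed=.03,y=-.0025,drop=False,lim=10)
x,_=go(x,-.302,step=.016,feed=.05,y=-.0025,drop=False,lim=10)
x,l=go(x,-.322,step=.002,feed=.02,y=-.0025,drop=False,lim=7)
save('wrist','w6.png')
E
```

```text
(np.float64(-0.174), np.float64(0.3), np.float64(-0.7), np.float64(-3.7))
(np.float64(-0.182), np.float64(0.4), np.float64(0.4), np.float64(-3.0))
(np.float64(-0.19), np.float64(-0.0), np.float64(0.2), np.float64(-2.8))
(np.float64(-0.198), np.float64(-0.3), np.float64(-0.3), np.float64(-3.3))
(np.float64(-0.206), np.float64(-0.0), np.float64(-0.4), np.float64(-2.6))
15.3583
(np.float64(-0.222), np.float64(0.8), np.float64(0.9), np.float64(-3.2))
(np.float64(-0.238), np.float64(0.4), np.float64(-0.3), np.float64(-3.5))
(np.float64(-0.254), np.float64(-1.2), np.float64(-0.3), np.float64(-3.0))
(np.float64(-0.27), np.float64(0.4), np.float64(-0.7), np.float64(-3.0))
(np.float64(-0.286), np.float64(1.0), np.float64(0.8), np.float64(-3.0))
(np.float64(-0.302), np.float64(-0.1), np.float64(0.6), np.float64(-3.4))
18.1583
LIMIT
(np.float64(-0.304), np.float64(0.5), np.float64(0.4), np.float64(-2.7))
(np.float64(-0.306), np.float64(0.6), np.float64(0.8), np.float64(-3.7))
(np.float64(-0.308), np.float64(0.9), np.float64(1.0), np.float64(-4.1))
(np.float64(-0.31), np.float64(10.4), np.float64(-2.1), np.float64(-3.8))
19.1583
```

View pics/w6.png

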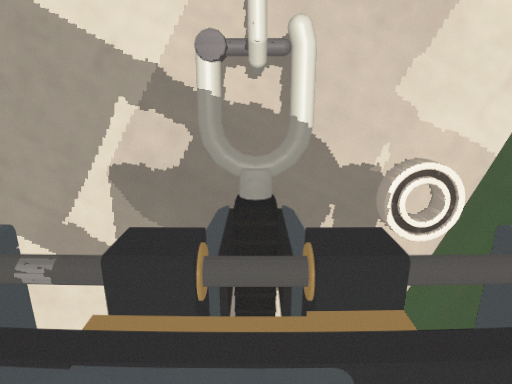

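The table is at its front stop: 10 N at exactly the predicted −0.31 m, with the gate still shut at (250,47). Now slacken slightly, lower with a nose-up tilt (gate resting on the lower leg, handle's rear on the bench), then release.

```bash
python3 - <<'E'
from push import *
xs=-.306
arm.move_l(np.array([*bed(xs,-.0025),.040]),R,feed=.03);print(arm.current_force())
k=8
for i in range(1,k+1):
    t=i/k;p=8.8*t;z=.040+(.013-.040)*t
    arm.move_l(np.array([*bed(xs,-.0025),z]),tool(BY,0,p),feed=.02)
    F=arm.current_force();print(round(p,1),round(z,4),np.round(F,1),arm.current_t())
    if F[2]>2 or np.hypot(*F[:2])>5: print('contact');break
save('wrist','w7.png');print(arm.current_torque())
E
```

```text
[-0.45576073  0.25482323 -2.90035402]
1.1 0.0366 [ 0.2  0.1 -2.5] 19.8083
2.2 0.0333 [ 0.   0.  -2.9] 20.125
3.3 0.0299 [-0.4 -0.5 -2.5] 20.4417
4.4 0.0265 [-0.4  0.3 -2.7] 20.7583
5.5 0.0231 [-0.4 -0.  -3.3] 21.075
6.6 0.0197 [ 0.  -0.9 -3.3] 21.3917
7.7 0.0164 [ 0.3 -1.5 -3.2] 21.7083
8.8 0.013 [ 0.   0.3 -3.4] 22.025
[-0.23734118 -0.16336388  0.02198977]
```

View pics/w7.png

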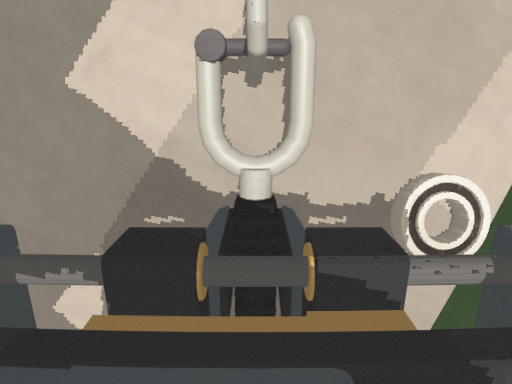

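Still clipped and hanging free (gate (250,47), bar at (257,60)). I'll confirm the stop with a light pull, lower to contact, release and retract.

```bash
python3 - <<'E'
from push import *
P=tool(BY,0,8.8);xs=-.306
b=arm.current_force()[:2]@d
for i in range(10):
    xs-=.001;arm.move_l(np.array([*bed(xs,-.0025),.013]),P,feed=.02)
    f=arm.current_force()[:2]@d-b;print(round(xs,4),round(f,1))
    if f>4:break
xs+=.0015;arm.move_l(np.array([*bed(xs,-.0025),.013]),P,feed=.02)
z=.013
for i in range(6):
    z-=.0007;arm.move_l(np.array([*bed(xs,-.0025),z]),P,feed=.02);F=arm.current_force();print(round(z,4),np.round(F,1))
    if F[2]>-1.5:break
arm.grip(.032);arm.sleep(.3);print(arm.current_width(),arm.current_force())
arm.grip(.05)
arm.move_l(np.array([*bed(xs,-.0025),z])-P[:,2]*.12,P,feed=.12)
arm.sleep(.5);print(arm.current_force(),arm.current_t());a=arm.snapshot('wrist')
arm.sleep(.5);b2=arm.snapshot('wrist');print(np.abs(a.astype(int)-b2).max())
c=arm.get_calibration('wrist');print(w2pix(c,[*bed(-.22,-.0025),.066]))
s=cv2.resize(arm.snapshot('scene')[140:240,190:330,::-1],None,fx=2,fy=2)
o=np.zeros((384,800,3),np.uint8);o[:,:512]=b2[:,:,::-1];o[:200,512:792]=s;cv2.imwrite('pics/c8.png',o)
E
```

```text
-0.307 -0.3
-0.308 5.1
0.0123 [ 0.6  0.4 -2.2]
0.0116 [0.5 0.3 2.2]
0.03184149638173164 [-0.37784393 -0.48119745  0.18309189]
[-0.50765248 -0.19982151  1.08316193] 26.1417
77
[255.23513698  68.31392582]
```

View pics/c8.png

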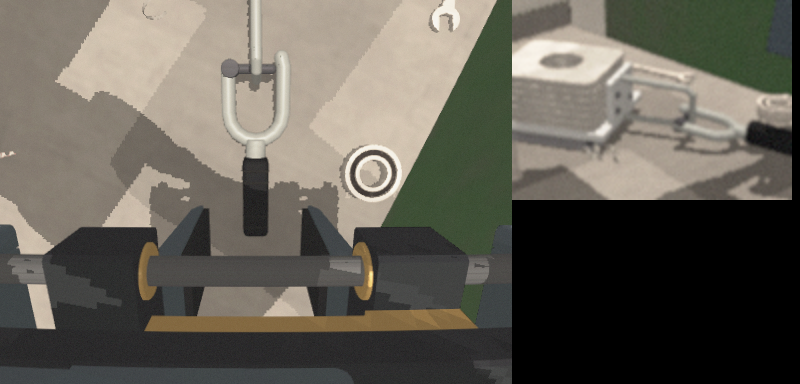

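The hook is clipped on and lying free: gate at (250,70) across the bar, handle on the bench, gripper clear. I'll check that it is still, then hand in.

```bash
python3 - <<'E'
from h import *
g=lambda:cv2.GaussianBlur(arm.snapshot('wrist'),(5,5),0)[40:240,210:300].astype(int)
arm.sleep(1);a=g();arm.sleep(1);d=np.abs(a-g());print(d.max(),d.mean())
if d.max()<30: print(arm.sign_off())
E
```

```text
4 0.4751111111111111
the job is handed in; nothing more can be done
None
```

The hook is clipped onto the eye with the gate shut, and the table is drawn out to its front stop. The hook is let go and lying still; the highest load I read was about 11 N, and the job was handed in about 29 s in, of the 64 s allowed.

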